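# Lock the terminal-box latch with its slotted key

### The arm

A 7-joint arm with a two-finger parallel gripper is mounted at the origin on the work surface. World frame = base frame: x ahead of the robot, y to its left, z up, the work surface at z = 0. Lengths are in m, angles in rad, forces in N, time in s.
With the tool pointing down it reaches from about 0.35 to 0.775 m from the base axis. Payload 3.1 kg.
Tool frame: the origin (TCP) lies on the centre line of the jaws, within the pads' length; the fingertips stand r.tip_extent ahead of it and the grasp point (between the pads) lies 6 mm ahead of it (r.tip_extent is the distance from the TCP to the fingertips, in m); z points along the fingers, y is the line along which they close (so a half turn about z gives the same grasp; the last joint's range is limited). The gripper opens to 85 mm and grips with 20 to 120 N. Pads are 22 mm wide; open, the fingers measure 114 mm over their backs; the gripper's body (76 mm by 85 mm) begins 54 mm behind the grasp point. The pads swing forward as they close: fully open they stand 13 mm farther back than shut.
Start: joints at [-1.367, 0.311, 0.014, 1.512, -0.004, 1.319, -0.027], TCP at [0.134, 0.533, 0.256] pointing down, gripper open.
Joint ranges: [-2.7, 2.7], [-0.3, 1.91], [-1.27, 1.3], [0.12, 2.57], [-1.44, 4.58], [0.2, 2.03], [-3.05, 3.05]. Speed limits (rad/s): [2.79, 2.79, 3.14, 3.14, 3.14, 3.14, 3.14].

### API

Orientations are given as a unit quaternion [w, x, y, z].
In Python, from cell import r, imaging gives the robot as it stands.
- The arm moves only by the tool drive_tool, never from a script. Its argument "series" is a list of rows, each a list of 2 entries, a list of its own where there are three numbers: the shift along the tool's x, y, z in units of 60 mm (1.0 is 60 mm), then the turn, a rotation vector about the tool's x, y, z in units of 10 degrees (1.0 is 10 degrees). A call has 1 to 20 rows; each row is the pose to reach, as a shift and turn from the pose commanded when the call began, along the tool's axes at that moment; what a row does not reach only later rows make up. A row lasts 1/8 s, in which the tool goes at most 62.5 mm and 10.7 degrees, less where a joint would pass 70% of its speed; a pose out of reach is approached as far as the arm can. A call with a gripper value outside its range is refused whole. "claw" is the opening, from 0 (shut) to 1 (fully open), set as the call begins (left out, the last holds). The fingers move at their own pace and stop on an object; the grip force is fixed at half the most. Time passes only in rows, so rows that repeat a pose let the fingers close. It gives the time, the measured TCP pose, the force, the opening and the grip force at its end, in the units of the state.
- r.get_obs(): the state, without advancing time (a new reading comes with each control period).
- imaging.read_camera(name): name is "side" or "top"; returns a dict with "color" (384x512x3 uint8, blue, green, red), "range_z" (384x512 float32, m along the optical axis (not along the pixel's ray), 0 where there is no reading), "fx", "fy", "cx", "cy" (pixels), "k1" (the pictures are not rectified: a ray, as slopes to the right and down, at radius r is drawn at 1 + k1 r^2 times it, then the intrinsics apply), "R" (3x3) and "t" (3): a world point X has camera coordinates R X + t. Camera axes: x right, y down, z forward; pixel columns grow to the right and rows downward; lengths in m; the calibration is good to about 2 mm. A picture is of the moment at which its call begins.
- r.sign_off(): hands the job in; it is judged then, once.
The state is a dict: "time": time; "joints": joint angles; "qvel": joint speeds; "effort": joint torques, N m; "tcp_pos": TCP position; "tcp_rot": TCP orientation; "ft_force": force on the tool from outside, world axes, zero at the start; "ft_torque": the same for the moment, N m; "finger_gap": finger opening in m; "grasp_force": force on a finger pad.
Only numpy, scipy, OpenCV 4.12 (cv2) and the standard library are available. Lean on these libraries where they do the work, as an engineer would, in place of code of your own. Each camera call takes 0.05 s, during which the arm holds its last target. There are 200 camera calls.

### The job

Take the flat-bladed key from its wooden stand, fit the blade into the slot of the latch on the grey terminal box, push the latch in against its spring and turn it a quarter turn clockwise to its stop, so that on release it springs back up and stays locked. Then put the key back upright in its stand and let go. Go gently on the latch, do not touch it with the fingers, and leave the other things on the bench where they are.

Things in the scene. Friction and masses are not known exactly. Their poses are not given: they have to be found in the camera images.
- key: The key, one loose piece of 70 g standing upright in the stand. Steel blade 22 mm wide (key x) by 3 mm thick (key y), 20 mm long, below a black plastic handle block 34 mm (x) by 16 mm (y) by 45 mm tall. Origin: centre of the blade's lower edge; z points up the handle, so the handle runs from z = 20 to 65 mm.
- stand: The key's stand, a light wooden block 80 mm (x) by 70 mm (y) by 30 mm tall, fixed to the bench. Origin: centre of its underside, z up. In its top a central slot 28 mm (x) by 8 mm (y), 26 mm deep; the key's blade hangs in it, key x along stand x (either way round will do), and the handle's underside rests on the stand's top, so that the key's origin is then 10 mm above the bench.
- box: The grey steel terminal box, fixed to the bench, 168 mm square and 60 mm tall. Origin: centre of its underside, z up. On the middle of its lid sits the latch: a round aluminium collar 58 mm across and 16 mm high with a round steel head 37 mm across in it, whose top stands 2.5 mm above the collar (78.5 mm above the bench). Across the head runs a slot 5 mm wide, 30 mm long (closed at both ends) and 6 mm deep, through the head's centre.
- latch_mark (a point): The middle of the box's lid (top face, 60 mm above the bench), box axes. The latch is nominally centred here, but its collar floats along the box's y axis and may sit up to 7 mm to either side; it resists being pushed sideways with about 10 N. Its x is true to the mark. The real place has to be seen or felt.
- latch (a joint): Turn of the latch head in rad, clockwise seen from above. At 0 the slot lies along the box's x axis (unlocked); the stop is at 1.57, slot along the box's y axis (locked). It starts between 0 and 0.12. A hidden tab holds the head between 0 and about 0.18 unless it is pushed in; pushed in 3.5 mm or more it turns freely against a friction of about 0.08 N m; from about 1.36 on the tab finds the locked notch and the spring lifts the head up again when released.
- latch_press (a joint): How far the latch head is pushed in, m: 0 is up, 0.006 is the bottom stop. The spring pushes up with 7 N when up, 11 N when fully in. The latch is damaged when the contact forces between key and latch, added up (the push and the sideways forces of the blade in the slot), pass 60 N: that is a turning moment of about 0.45 N m while pushing, so stop turning as soon as the stop is felt.
- oil_bottle: A white plastic oil bottle, 56 mm across and 140 mm tall, loose; a bystander. Origin: centre of its underside.
- driver: A screwdriver lying on the bench beyond the box, loose; a bystander, its blade does not fit the latch. Origin: in its middle, x along its shaft.
- vee_block: A dark steel block 60 by 45 by 40 mm, loose; a bystander. Origin: centre of its underside.
Mind the look-alikes: they are no part of the job. Several things have the shape of the stand; the one meant has the colours described above.

How it is judged:
On the way, in this order (a step that is already met when the one before it is completed fails the run):
1. the latch is pushed in with the key (value of joint latch_press above 0.0025 m and contact force between key and box above 2 N), for 0.1 s.
2. the key turns the pushed-in latch past half way (value of joint latch above 0.8 rad and value of joint latch_press above 0.0015 m and contact force between key and box above 1 N), for 0.05 s.
3. the latch is turned home and has sprung up (value of joint latch above 1.3 rad and value of joint latch_press below 0.001 m), for 0.2 s.
At the end, for the whole second after the job is handed in: The latch is turned to within about 15 degrees of its stop (over 1.3 rad) and has sprung up again (pushed in less than 1 mm); the key stands in the stand's slot, blade down, within 3 mm of its full depth, 6 mm of its place and 6 degrees of upright, at rest and released (all of step 3 and horizontal distance between key and stand below 0.006 m and z of key in the frame of stand below 0.013 m and angle between key's own z axis and vertical below 0.1 rad and linear speed of key below 0.02 m/s); the robot touches nothing.
It fails at once if the key bears on the latch or box with more than 60 N (contact force between key and box above 60 N).
It fails at once if the fingers or the arm bear on the latch or box (contact force between any of the fingers, the arm and box above 1 N).
It fails at once if a bystander is shifted by more than 20 mm (distance of any of oil_bottle, driver, vee_block from where it was at the start of the episode above 0.02 m).
It also fails if it takes over 64 s, if anything falls off the work surface, if the arm or the gripper's body presses on something with over 40 N, if the wrist force passes 120 N, or if a joint passes its speed limit or range.

## Working session

There is one attempt and no reset: what is moved stays moved. The work goes in short steps, Python scripts to look and compute and a tool call to move; the robot and the scene stay as the last step left them, time stands still between calls to the robot, and variables do not carry over. Pictures are saved under pics/ and viewed, at most 10 in all, crops included, and the job is handed in when it is done.

Besides the shell and the picture viewer there is one more tool, called after "Call:" as name(argument=value, ...) on one line, values as JSON. drive_tool: Moves the arm, as the interface text tells. Its arguments: {"type":"object","properties":{"series":{"type":"array"},"claw":{"type":"number"}},"required":["series"]}

```bash
ls; mkdir -p pics
cat > h.py <<'E'
import numpy as np, cv2
from cell import r, imaging
def ray(c,uv):
    uv=np.atleast_2d(np.asarray(uv,float))
    d=np.c_[(uv[:,0]-c['cx'])/c['fx'],(uv[:,1]-c['cy'])/c['fy']]
    s=d.copy()
    for _ in range(20): s=d/(1+c['k1']*(s**2).sum(1,keepdims=True))
    return np.c_[s,np.ones(len(s))]
def onplane(c,uv,z):
    R,t=np.array(c['R']),np.array(c['t']); o=-R.T@t; w=ray(c,uv)@R
    return o+w*((z-o[2])/w[:,2])[:,None]
def bydepth(c,uv):
    R,t=np.array(c['R']),np.array(c['t']); uv=np.atleast_2d(uv); 
    d=c['range_z'][uv[:,1].astype(int),uv[:,0].astype(int)]
    return (ray(c,uv)*d[:,None]-t)@R
E
python3 - <<'E'
from h import *
ims=[]
for n in("top","side"):
    c=imaging.read_camera(n); cv2.imwrite(f'pics/{n}0.png',c['color']); print(n,c['fx'],c['cx'],c['cy'],c['k1'],np.round(c['R'],3).tolist(),np.round(c['t'],3),(c['range_z']>0).mean()); np.save(f'{n}0.npy',c,allow_pickle=True)
o=r.get_obs(); print(o); print(r.tip_extent)
E
```

```text
pics
top 419.54783437523747 259.3562594607986 190.40682360017195 0.006836731721627217 [[0.021, -1.0, -0.008], [-0.99, -0.02, -0.136], [0.136, 0.011, -0.991]] [0.037 0.571 0.985] 0.9956309000651041
side 487.8738115848573 257.02493453198235 191.89999267610065 -0.08433757921667763 [[-0.941, -0.339, -0.001], [-0.253, 0.705, -0.662], [0.225, -0.623, -0.749]] [0.557 0.171 1.243] 0.9957682291666666
{'time': 0.1, 'joints': array([-1.3666895 ,  0.3116216 ,  0.01399459,  1.51291428, -0.00437112,
        1.31921178, -0.02720355]), 'qvel': array([-9.01819656e-05, -1.69842773e-03,  1.10249545e-03, -1.77476717e-03,
        2.72196949e-04, -2.24212421e-03,  6.80612351e-04]), 'effort': array([ 6.46797525e-04, -3.80860913e+01,  1.46579146e-01, -2.31241804e+01,
        1.22382274e-02,  8.14685540e-03,  2.21525011e-05]), 'tcp_pos': array([0.13368243, 0.53287536, 0.2553358 ]), 'tcp_rot': array([-7.18471526e-05,  1.22555165e-01,  9.92461134e-01, -1.06000541e-03]), 'ft_force': array([ 0.35737089, -0.83361302,  0.63018317]), 'ft_torque': array([0.03010774, 0.03098329, 0.01357266]), 'grasp_force': 0.0, 'finger_gap': 0.08540897180336986}
0.025
```

View pics/top0.png

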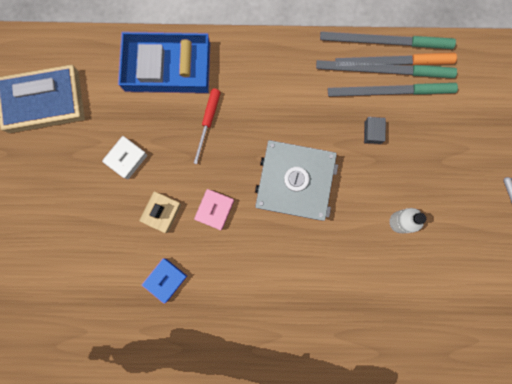

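View pics/side0.png

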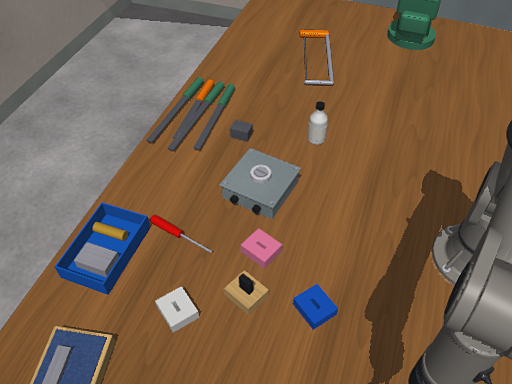

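The top view shows four stand shapes: white (124,157), wooden (160,212) holding the black key, pink (214,210) and blue (165,281). By the description I choose the wooden one at (160,212). The box is at (297,180) with its slot near vertical. The bystanders are the bottle (410,220), the vee block (375,130) and the driver (208,125). In the side view the stand is at (246,290) and the latch at (261,172).

```bash
cat > m.py <<'E'
from h import *
def world(c):
    v,u=np.mgrid[0:384,0:512]; uv=np.c_[u.ravel(),v.ravel()]
    return bydepth(c,uv).reshape(384,512,3)
def rect(P):
    (cx,cy),(w,h),a=cv2.minAreaRect((P[:,:2]*1000).astype(np.float32)); return np.round([cx,cy,w,h,a],1)
def biggest(m):
    n,l,s,_=cv2.connectedComponentsWithStats(m.astype(np.uint8)); i=1+np.argmax(s[1:,4]); return l==i
def run(c,boxes):
    W=world(c); C=c['color'].astype(int); Z=W[...,2]
    def win(b): m=np.zeros(Z.shape,bool); m[b[1]:b[3],b[0]:b[2]]=1; return m
    for k,(lo,hi,b) in boxes.items():
        m=biggest(win(b)&(Z>lo)&(Z<hi)); P=W[m]; print(k,m.sum(),'z med %.4f'%np.median(P[:,2]),rect(P), 'mean',np.round(P.mean(0)*1000,1))
    return W,C,win
E
python3 - <<'E'
from m import *
ims=[]
for n,bx in(("top",dict(key=(.055,.1,(140,190,185,235)),stand=(.02,.04,(135,185,190,240)),lid=(.05,.067,(245,130,350,230)),collar=(.068,.1,(270,150,325,210)))),
            ("side",dict(key=(.05,.1,(225,265,270,310)),stand=(.02,.04,(215,265,275,315)),lid=(.05,.067,(210,140,310,225)),collar=(.068,.1,(235,155,290,190))))):
    c=np.load(f'{n}0.npy',allow_pickle=True).item(); print(n,'cam',np.round(-np.array(c['R']).T@c['t'],3)); run(c,bx)
    k=bx['collar'][2]; s=bx['stand'][2]
    for b in(k,s): ims.append(cv2.resize(c['color'][b[1]:b[3],b[0]:b[2]],(380,290),interpolation=cv2.INTER_CUBIC))
cv2.imwrite('pics/crop0.png',np.vstack([np.hstack(ims[:2]),np.hstack(ims[2:])]))
E
```

```text
top cam [0.431 0.038 1.054]
key 125 z med 0.0731 [514.  293.3  16.2  34.2  65.2] mean [513.4 292.   71.4]
stand 796 z med 0.0288 [514.2 293.5  71.4  79.7  67. ] mean [513.2 291.2  28.8]
lid 4347 z med 0.0591 [596.  -38.7 168.1 168.4  80.2] mean [594.1 -38.4  59.1]
collar 451 z med 0.0756 [595.8 -37.9  55.5  56.1  48.1] mean [595.3 -37.9  75.5]
side cam [0.288 0.842 1.045]
key 163 z med 0.0733 [512.7 295.6  17.5  35.5  68.7] mean [511.5 298.5  69.6]
stand 763 z med 0.0306 [512.4 294.8  74.   82.6  67.3] mean [510.2 302.4  30.3]
lid 2451 z med 0.0612 [594.2 -37.7 172.8 170.   79.8] mean [591.8 -29.8  61.1]
collar 289 z med 0.0776 [593.4 -36.9  55.2  59.9  20.1] mean [592.4 -33.6  77.3]
```

View pics/crop0.png

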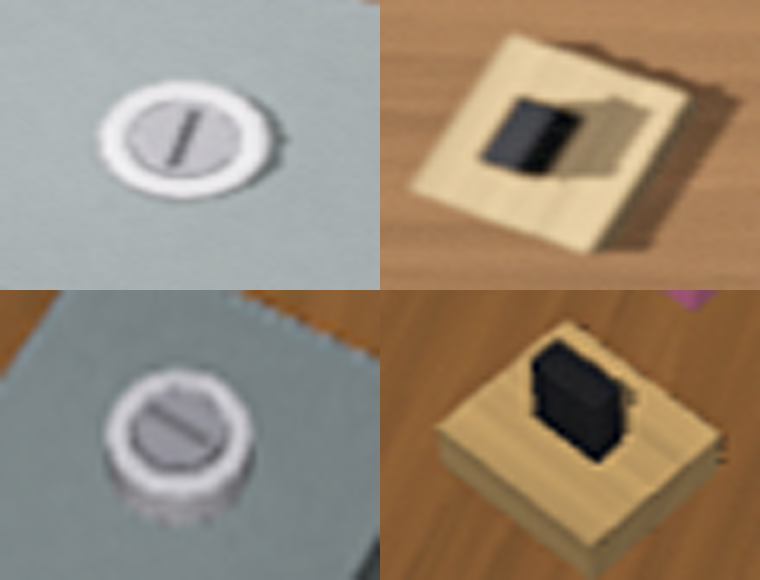

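The crops confirm the choice: black handle in the light wooden stand, slot visible in the latch head. Next I refine the slot and collar centre and compute the first move.

```bash
cat >> m.py <<'E'
from scipy.spatial.transform import Rotation as Ro
def plan(p,head=None,tilt=True):
    "shift (60 mm units) and turn (10 deg units) to TCP p (m), tool y heading (deg), pointing down"
    o=r.get_obs(); q=o['tcp_rot']; R=Ro.from_quat([q[1],q[2],q[3],q[0]]); y=R.as_matrix()[:,1]; h=np.degrees(np.arctan2(y[1],y[0]))
    s=R.inv().apply(np.array(p)-o['tcp_pos'])/.06
    hh=np.radians(h if head is None else head); yy=np.array([np.cos(hh),np.sin(hh),0]); zz=np.array([0,0,-1.])
    T=Ro.from_matrix(np.c_[np.cross(yy,zz),yy,zz]); rv=np.degrees((R.inv()*T).as_rotvec())/10
    print('head %.2f'%h,'shift',np.round(s,3),'turn',np.round(rv,3))
def latch(c,b,zt=.0768):
    # collar = bright ring, head = darker disc; sub-pixel by upsampling
    W=world(c); g=cv2.cvtColor(c['color'],cv2.COLOR_BGR2GRAY)[b[1]:b[3],b[0]:b[2]]; k=8
    G=cv2.resize(g,None,fx=k,fy=k,interpolation=cv2.INTER_CUBIC)
    topx=lambda x,y:np.c_[b[0]+(np.asarray(x)+.5)/k-.5,b[1]+(np.asarray(y)+.5)/k-.5]
    m=biggest(G>205); cn=cv2.findContours(m.astype(np.uint8),cv2.RETR_CCOMP,cv2.CHAIN_APPROX_NONE)
    for ct in sorted(cn[0],key=len)[::-1][:2]:
        P=onplane(c,topx(ct[:,0,0],ct[:,0,1]),.076); e=cv2.fitEllipse((P[:,:2]*1000).astype(np.float32)); print('ring',np.round(e[0],1),np.round(e[1],1))
    inner=sorted(cn[0],key=len)[::-1][1]; M=np.zeros(G.shape,np.uint8); cv2.drawContours(M,[inner],-1,1,-1); M=cv2.erode(M,np.ones((25,25)))>0
    med=np.median(G[M]); w=np.clip(med-12-G.astype(float),0,None)*M; s=biggest(w>0); y,x=np.nonzero(s); ww=w[s]
    P=onplane(c,topx(x,y),.0785)[:,:2]*1000; mu=np.average(P,axis=0,weights=ww); C=np.cov(P.T,aweights=ww); ev,V=np.linalg.eigh(C)
    print('slot',np.round(mu,1),'sd',np.round(ev**.5,1),'ang %.1f'%(np.degrees(np.arctan2(V[1,1],V[0,1]))%180), 'med',med)
E
python3 - <<'E'
from m import *
for n,b in(('top',(270,150,325,210)),('side',(235,150,290,195))):
    c=np.load(f'{n}0.npy',allow_pickle=True).item(); print(n)
    try: latch(c,b)
    except Exception as e: print(repr(e))
plan([.5133,.2945,.160],67)
E
```

```text
top
ring [596.  -37.1] [55.8 56.1]
ring [595.3 -37.2] [39.8 40.4]
slot [595.4 -37.5] sd [1.5 8.2] ang 164.7 med 194.0
side
ring [587.1 -16.4] [ 5.2 23.5]
IndexError('list index out of range')
head 75.92 shift [-7.103 -2.311  1.595] turn [-0.012  0.002  0.892]
```

Call:
drive_tool(series=[[[-7.1, -2.31, 0.8], [0, 0, 0.9]], [[-7.1, -2.31, 0.8], [0, 0, 0.9]], [[-7.1, -2.31, 0.8], [0, 0, 0.9]], [[-7.1, -2.31, 0.8], [0, 0, 0.9]], [[-7.1, -2.31, 0.8], [0, 0, 0.9]], [[-7.1, -2.31, 0.8], [0, 0, 0.9]], [[-7.1, -2.31, 0.8], [0, 0, 0.9]], [[-7.1, -2.31, 0.8], [0, 0, 0.9]], [[-7.1, -2.31, 1.6], [0, 0, 0.9]], [[-7.1, -2.31, 1.6], [0, 0, 0.9]], [[-7.1, -2.31, 1.6], [0, 0, 0.9]]], claw=1.0)

```text
time: 1.48
tcp_pos: [0.513, 0.2966, 0.1612]
tcp_rot: [0.0, 0.199, 0.98, 0.0]
ft_force: [-0.6, -0.4, 0.0]
finger_gap: 0.0854
grasp_force: 0.0
```

Run:
```python
from m import *
a=imaging.read_camera('top')['color'][140:270,80:250]; c=imaging.read_camera('side'); b=c['color'][200:340,160:330]
cv2.imwrite('pics/near1.png',np.hstack([cv2.resize(a,(400,306)),cv2.resize(b,(400,306))]))
plan([.5133,.2945,.066],67)
```

```text
head 67.00 shift [-1.000e-03 -4.300e-02  1.606e+00] turn [ 0.018  0.011 -0.   ]
```

View pics/near1.png

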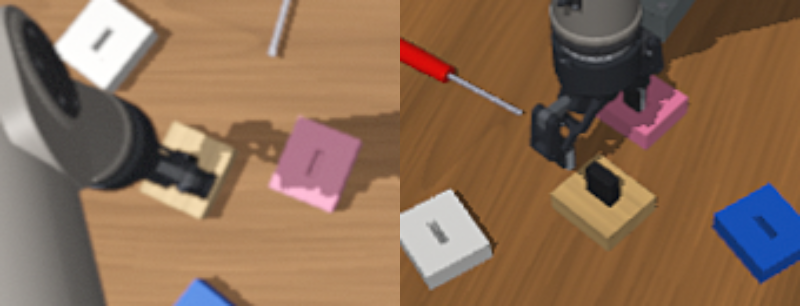

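The top crop shows the gripper over the wooden stand. In the side crop the fingers straddle the key's short axis, one at (550,140) and the other behind at (635,95). The heading is right, so I descend.

Call:
drive_tool(series=[[[0, -0.04, 0.5], [0, 0, 0]], [[0, -0.04, 1.0], [0, 0, 0]], [[0, -0.04, 1.3], [0, 0, 0]], [[0, -0.04, 1.5], [0, 0, 0]], [[0, -0.04, 1.6], [0, 0, 0]], [[0, -0.04, 1.6], [0, 0, 0]]])

```text
time: 2.33
tcp_pos: [0.5126, 0.2934, 0.0646]
tcp_rot: [0.0, 0.2, 0.98, 0.0]
ft_force: [-0.1, 0.7, 0.2]
finger_gap: 0.0854
grasp_force: 0.0
```

Call:
drive_tool(series=[[[0, 0, 0], [0, 0, 0]], [[0, 0, 0], [0, 0, 0]], [[0, 0, 0], [0, 0, 0]], [[0, 0, 0], [0, 0, 0]], [[0, 0, 0], [0, 0, 0]], [[0, 0, 0], [0, 0, 0]], [[0, 0, 0], [0, 0, 0]], [[0, 0, 0], [0, 0, 0]]], claw=0)

```text
time: 3.32
tcp_pos: [0.5127, 0.2935, 0.0647]
tcp_rot: [0.0, 0.2, 0.98, 0.0]
ft_force: [-0.0, 0.3, 4.0]
finger_gap: 0.0151
grasp_force: 58.8
```

Call:
drive_tool(series=[[[0, 0, -0.2], [0, 0, 0]], [[0, 0, -0.5], [0, 0, 0]], [[0, 0, -1.0], [0, 0, 0]], [[0, 0, -1.8], [0, 0, 0]], [[0, 0, -2.0], [0, 0, 0]], [[0, 0, -2.0], [0, 0, 0]]])

```text
time: 4.08
tcp_pos: [0.5127, 0.293, 0.1855]
tcp_rot: [0.001, 0.2, 0.98, 0.0]
ft_force: [0.4, 0.3, -0.1]
finger_gap: 0.0153
grasp_force: 59.4
```

Run:
```python
from m import *
o=r.get_obs(); print(o['tcp_pos'],o['finger_gap'],o['ft_force'])
plan([.5957,-.0374,.165],74.7)
```

```text
[0.51273115 0.29296433 0.18549676] 0.01529898102522508 [ 0.3684189   0.29856291 -0.11504839]
head 66.90 shift [-3.432 -4.523  0.34 ] turn [ 0.007  0.008 -0.78 ]
```

Call:
drive_tool(series=[[[-0.8, -1.0, 0.0], [0, 0, -0.78]], [[-1.5, -2.0, 0.0], [0, 0, -0.78]], [[-2.2, -2.9, 0.0], [0, 0, -0.78]], [[-2.8, -3.7, 0.1], [0, 0, -0.78]], [[-3.2, -4.2, 0.2], [0, 0, -0.78]], [[-3.43, -4.52, 0.34], [0, 0, -0.78]], [[-3.43, -4.52, 0.34], [0, 0, -0.78]], [[-3.43, -4.52, 0.34], [0, 0, -0.78]]])

```text
time: 5.08
tcp_pos: [0.5944, -0.0351, 0.1625]
tcp_rot: [-0.002, 0.132, 0.991, 0.001]
ft_force: [0.2, 0.3, -0.9]
finger_gap: 0.0151
grasp_force: 59.4
```

Run:
```python
from m import *
o=r.get_obs(); print(o['tcp_pos'],o['finger_gap'],o['ft_force'])
for n in('top','side'):
    c=imaging.read_camera(n); np.save(f'{n}1.npy',c,allow_pickle=True)
    X=np.array([[.5957,-.0374,.08]]); p=np.array(c['R'])@X[0]+c['t']; s=p[:2]/p[2]; s=s*(1+c['k1']*(s@s)); u,v=c['fx']*s[0]+c['cx'],c['fy']*s[1]+c['cy']; print(n,u,v)
    u,v=int(u),int(v); a=c['color'][v-60:v+40,u-60:u+60]; (globals().setdefault('L',[])).append(cv2.resize(a,(400,333),interpolation=cv2.INTER_CUBIC)); print(u-60,v-60)
cv2.imwrite('pics/near2.png',np.hstack(L))
```

```text
[ 0.59435561 -0.03510189  0.16247675] 0.015069333724715604 [ 0.18415111  0.25056854 -0.88471139]
top 296.1276312136467 178.0838554827419
236 118
side 260.3151672024355 170.48692577985355
200 110
```

View pics/near2.png

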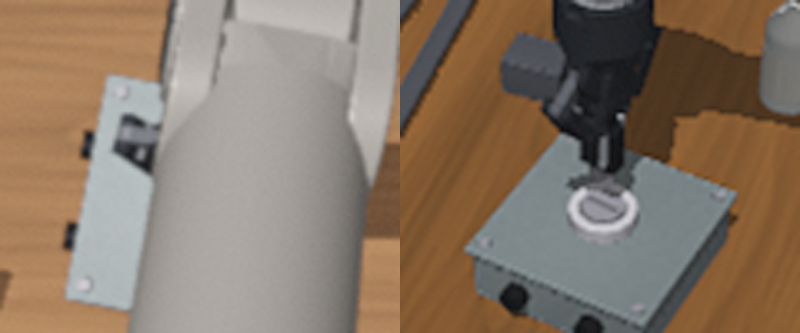

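The side crop shows the gripped key, with its blade at about (603,178), hanging above the latch head at (602,208). The top view is blocked by the arm. I measure the slot and the blade edge in the same side camera, so that its calibration bias cancels.

```bash
sed -i 's/def latch(c,b,zt=.0768)/def latch(c,b,th=205)/; s/G>205/G>th/' m.py
python3 - <<'E'
from m import *
c=np.load('side0.npy',allow_pickle=True).item()
for th in(165,175,185):
    try: latch(c,(235,150,290,195),th)
    except Exception as e: print(th,repr(e))
c=np.load('side1.npy',allow_pickle=True).item(); I=c['color'][140:185,235:285]
L=[cv2.resize(x,(400,360),interpolation=cv2.INTER_CUBIC) for x in (I,np.load('side0.npy',allow_pickle=True).item()['color'][140:185,235:285])]
cv2.imwrite('pics/near3.png',np.hstack(L))
E
```

```text
ring [595.2 -36.2] [55.4 57.5]
ring [595.1 -36.8] [41.1 41.4]
slot [594.1 -37.2] sd [1.4 7.2] ang 164.5 med 146.0
ring [595.2 -36.3] [54.4 55.8]
ring [595.2 -36.9] [42.3 42.9]
slot [594.5 -37.3] sd [1.4 7.6] ang 164.2 med 145.0
ring [595.2 -36.3] [53.1 54. ]
ring [595.2 -37.1] [43.5 44.8]
slot [594.2 -35.5] sd [4.5 8.5] ang 148.5 med 144.0
```

View pics/near3.png

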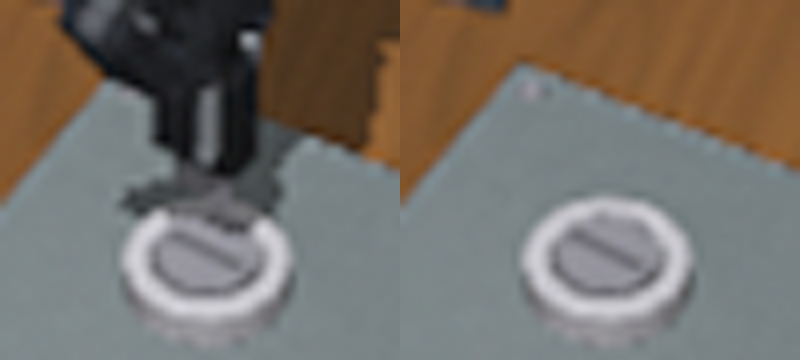

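Run:
```python
from m import *
c=np.load('side1.npy',allow_pickle=True).item()
for z in(.1078,):
    P=onplane(c,[[257.0,163.6],[265.75,168.2]],z)*1000; d=P[1]-P[0]; print(P.round(1),P.mean(0).round(1),np.hypot(*d[:2]),np.degrees(np.arctan2(d[1],d[0]))%180)
g=cv2.cvtColor(c['color'],cv2.COLOR_BGR2GRAY); print(g[158:174,254:270])
plan([.5951,-.0372,.1425],74.5)
```

```text
[[603.9 -33.4 107.8]
 [576.  -25.  107.8]] [589.9 -29.2 107.8] 29.182205442856656 163.27659816988515
[[100  69  42  25  20  67 111 107  62  20  24  18  22  61  79  74]
 [130 122  94  38  25  69 116 107  43  22  23  19  30  63  78  71]
 [131 138 114  67  59  60  82  70  18  24  20  27  56  73  76  69]
 [135 139 116  76  78  72  61  39  20  19  27  56  76  78  74  98]
 [102 105  94  76  79  80  76  69  67  61  62  74  79  75  72  88]
 [ 69  71  73  68  72  79  76  75  92  93  75  76  77  75  73  68]
 [ 72  72  73  69  77  80  87 101 107 101  76  73  73  75  74  68]
 [ 70  79  92 103 105 105 109 107 103 107 101  97  83  73  69  92]
 [151 149 103 110 105 104 102  96  98 109 115 116 107  92  68 103]
 [202 193 153 146 138 137 113  80  85  90  97 106 110 150 150 115]
 [208 186 154 146 153 158 145 132 110  74  76  77 140 200 199 162]
 [185 151 122 112 125 141 153 159 146 130 130 126 155 197 206 197]
 [148 142 139 130 119 114 124 140 152 156 154 150 153 172 194 206]
 [126 149 152 150 144 132 119 114 124 138 149 150 151 146 174 205]
 [123 146 152 152 152 151 143 132 119 113 123 140 148 138 170 205]
 [110 133 153 151 151 150 151 149 143 128 118 137 131 129 180 204]]
head 74.93 shift [-0.015 -0.048  0.348] turn [ 0.007 -0.009  0.043]
```

Call:
drive_tool(series=[[[-0.015, -0.045, 0.1], [0, 0, 0.04]], [[-0.015, -0.045, 0.2], [0, 0, 0.04]], [[-0.015, -0.045, 0.3], [0, 0, 0.04]], [[-0.015, -0.045, 0.35], [0, 0, 0.04]], [[-0.015, -0.045, 0.35], [0, 0, 0.04]]])

```text
time: 5.8
tcp_pos: [0.5953, -0.0397, 0.1425]
tcp_rot: [-0.0, 0.136, 0.991, -0.0]
ft_force: [-0.2, 0.5, -0.9]
finger_gap: 0.0151
grasp_force: 59.4
```

Run:
```python
from m import *
o=r.get_obs(); print(o['tcp_pos'],o['finger_gap'],o['ft_force'])
c=imaging.read_camera('side'); np.save('side2.npy',c,allow_pickle=True)
I=cv2.resize(c['color'][145:185,235:285],(800,640),interpolation=cv2.INTER_CUBIC)[:600]
def pj(X):
    p=np.array(c['R'])@X+c['t']; s=p[:2]/p[2]; s=s*(1+c['k1']*(s@s)); return np.array([c['fx']*s[0]+c['cx'],c['fy']*s[1]+c['cy']])
a=np.radians(-15.5); zb=o['tcp_pos'][2]-.0547
for e in(-.011,.011): print('blade corner expected',((pj(np.array([o['tcp_pos'][0]+e*np.cos(a),o['tcp_pos'][1]+e*np.sin(a),zb]))-[235,145]+.5)*16).round())
for e in(-.015,.015): print('slot end expected',((pj(np.array([.5951+e*np.cos(a),-.0372+e*np.sin(a),.0785]))-[235,145]+.5)*16).round())
cv2.imwrite('pics/near4.png',I)
plan([.5951,-.0372,.1310],74.5)
```

```text
[ 0.59530273 -0.03974873  0.14252054] 0.015147147387648623 [-0.22490332  0.51992862 -0.89690598]
blade corner expected [473. 402.]
blade corner expected [368. 349.]
slot end expected [488. 460.]
slot end expected [345. 387.]
head 74.32 shift [0.019 0.04  0.197] turn [-0.    -0.    -0.018]
```

View pics/near4.png

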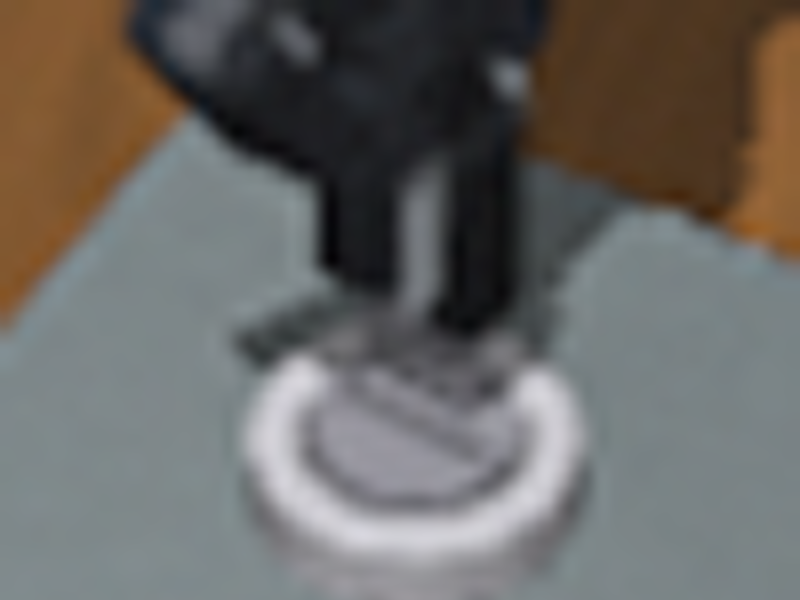

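The picture shows the slot from (355,375) to (485,455), near the expected ends. The blade is just behind it, because the arm had not settled. I correct 2.5 mm sideways and lower gently.

Call:
drive_tool(series=[[[0.019, 0.04, 0.05], [0, 0, -0.02]], [[0.019, 0.04, 0.1], [0, 0, -0.02]], [[0.019, 0.04, 0.13], [0, 0, -0.02]], [[0.019, 0.04, 0.15], [0, 0, -0.02]], [[0.019, 0.04, 0.165], [0, 0, -0.02]], [[0.019, 0.04, 0.18], [0, 0, -0.02]], [[0.019, 0.04, 0.197], [0, 0, -0.02]], [[0.019, 0.04, 0.197], [0, 0, -0.02]], [[0.019, 0.04, 0.197], [0, 0, -0.02]]])

```text
time: 6.98
tcp_pos: [0.5951, -0.0372, 0.1311]
tcp_rot: [0.0, 0.135, 0.991, 0.0]
ft_force: [0.2, 0.9, -1.7]
finger_gap: 0.0155
grasp_force: 59.4
```

Call:
drive_tool(series=[[[0, 0, 0.02], [0, 0, 0]], [[0, 0, 0.035], [0, 0, 0]], [[0, 0, 0.05], [0, 0, 0]], [[0, 0, 0.05], [0, 0, 0]], [[0, 0, 0.05], [0, 0, 0]]])

```text
time: 7.6
tcp_pos: [0.5951, -0.0372, 0.1281]
tcp_rot: [0.0, 0.135, 0.991, 0.0]
ft_force: [-0.1, 0.3, -1.1]
finger_gap: 0.0151
grasp_force: 59.4
```

Call:
drive_tool(series=[[[0, 0, 0.02], [0, 0, 0]], [[0, 0, 0.04], [0, 0, 0]], [[0, 0, 0.06], [0, 0, 0]], [[0, 0, 0.075], [0, 0, 0]], [[0, 0, 0.09], [0, 0, 0]], [[0, 0, 0.09], [0, 0, 0]], [[0, 0, 0.09], [0, 0, 0]]])

```text
time: 8.48
tcp_pos: [0.5954, -0.0372, 0.1245]
tcp_rot: [0.001, 0.135, 0.991, 0.0]
ft_force: [-2.4, 0.2, 7.8]
finger_gap: 0.0153
grasp_force: 60.6
```

Call:
drive_tool(series=[[[0, 0, 0.015], [0, 0, 0]], [[0, 0, 0.03], [0, 0, 0]], [[0, 0, 0.042], [0, 0, 0]], [[0, 0, 0.042], [0, 0, 0]], [[0, 0, 0.042], [0, 0, 0]]])

```text
time: 9.1
tcp_pos: [0.5954, -0.0373, 0.1223]
tcp_rot: [0.001, 0.135, 0.991, 0.0]
ft_force: [-3.0, 0.6, 8.5]
finger_gap: 0.0152
grasp_force: 60.8
```

Run:
```python
from h import *
o=r.get_obs(); print(o['tcp_pos'],o['ft_force'],o['ft_torque'],o['joints'])
```

```text
[ 0.59539199 -0.03725352  0.12231699] [-2.97797128  0.59040292  8.46488974] [ 0.04110761  0.84397219 -0.05360823] [-0.19229387  0.51888565  0.32512517  1.57704384 -0.18180104  1.07420424
  1.48020829]
```

Call:
drive_tool(series=[[[0, 0, 0], [0, 0, 0.5]], [[0, 0, 0], [0, 0, 1.0]], [[0, 0, 0], [0, 0, 1.5]], [[0, 0, 0], [0, 0, 2.0]], [[0, 0, 0], [0, 0, 2.5]], [[0, 0, 0], [0, 0, 3.0]], [[0, 0, 0], [0, 0, 3.0]]])

```text
time: 9.98
tcp_pos: [0.5961, -0.0378, 0.1225]
tcp_rot: [0.001, 0.387, 0.922, 0.0]
ft_force: [-2.4, -0.9, 8.6]
finger_gap: 0.0154
grasp_force: 60.9
```

```bash
cat > s.py <<'E'
from m import *
o=r.get_obs(); print(o['time'],o['tcp_pos'],o['ft_force'].round(1),o['ft_torque'].round(3)); plan(o['tcp_pos'])
E
python3 s.py
```

```text
9.975 [ 0.59607179 -0.0378067   0.12251111] [-2.4 -0.9  8.6] [-0.045  0.537 -0.018]
head 44.50 shift [0. 0. 0.] turn [ 0.009  0.014 -0.   ]
```

Call:
drive_tool(series=[[[0, 0, 0], [0, 0, 0.5]], [[0, 0, 0], [0, 0, 1.0]], [[0, 0, 0], [0, 0, 1.5]], [[0, 0, 0], [0, 0, 2.0]], [[0, 0, 0], [0, 0, 2.5]], [[0, 0, 0], [0, 0, 3.0]], [[0, 0, 0], [0, 0, 3.5]], [[0, 0, 0], [0, 0, 4.0]], [[0, 0, 0], [0, 0, 4.0]]])

```text
time: 11.1
tcp_pos: [0.5955, -0.0382, 0.1223]
tcp_rot: [0.001, 0.679, 0.734, 0.0]
ft_force: [-2.2, -1.2, 8.5]
finger_gap: 0.0157
grasp_force: 60.9
```

```bash
python3 s.py
```

```text
11.1 [ 0.59550422 -0.03821901  0.1222594 ] [-2.2 -1.2  8.5] [-0.15   0.727  0.005]
head 4.48 shift [0. 0. 0.] turn [ 0.008  0.006 -0.   ]
```

Call:
drive_tool(series=[[[0, 0, 0], [0, 0, 0.4]], [[0, 0, 0], [0, 0, 0.8]], [[0, 0, 0], [0, 0, 1.1]], [[0, 0, 0], [0, 0, 1.4]], [[0, 0, 0], [0, 0, 1.4]]])

```text
time: 11.72
tcp_pos: [0.5953, -0.0382, 0.1222]
tcp_rot: [0.001, 0.763, 0.646, 0.0]
ft_force: [-2.4, -1.4, 9.2]
finger_gap: 0.0154
grasp_force: 60.9
```

```bash
python3 s.py
```

```text
11.725 [ 0.59526637 -0.03821244  0.12221456] [-2.4 -1.4  9.2] [-0.164  0.787  0.083]
head -9.50 shift [0. 0. 0.] turn [ 0.007  0.003 -0.   ]
```

Call:
drive_tool(series=[[[0, 0, 0], [0, 0, 0.1]], [[0, 0, 0], [0, 0, 0.2]], [[0, 0, 0], [0, 0, 0.3]], [[0, 0, 0], [0, 0, 0.3]]])

```text
time: 12.22
tcp_pos: [0.5952, -0.0382, 0.1222]
tcp_rot: [0.001, 0.78, 0.626, 0.0]
ft_force: [-2.9, -0.7, 8.7]
finger_gap: 0.0152
grasp_force: 60.9
```

```bash
python3 s.py
```

```text
12.225 [ 0.59520358 -0.0382272   0.1221757 ] [-2.9 -0.7  8.7] [-0.131  0.832  0.073]
head -12.49 shift [0. 0. 0.] turn [ 0.006  0.003 -0.   ]
```

Call:
drive_tool(series=[[[0, 0, 0], [0, 0, 0.1]], [[0, 0, 0], [0, 0, 0.2]], [[0, 0, 0], [0, 0, 0.2]]])

```text
time: 12.6
tcp_pos: [0.5952, -0.0382, 0.1222]
tcp_rot: [0.001, 0.791, 0.612, 0.0]
ft_force: [-3.3, -0.2, 8.7]
finger_gap: 0.0154
grasp_force: 60.9
```

```bash
python3 s.py
```

```text
12.6 [ 0.59518594 -0.03820537  0.12220218] [-3.3 -0.2  8.7] [-0.146  0.843  0.063]
head -14.49 shift [0. 0. 0.] turn [ 0.006  0.002 -0.   ]
```

No hard stop has come up. Allowing about 5° of slack in the slot, the head is within a few degrees of home. I back off into the slack and let the spring lift the head.

Call:
drive_tool(series=[[[0, 0, 0], [0, 0, -0.25]], [[0, 0, 0], [0, 0, -0.45]], [[0, 0, -0.04], [0, 0, -0.45]], [[0, 0, -0.08], [0, 0, -0.45]], [[0, 0, -0.12], [0, 0, -0.45]], [[0, 0, -0.14], [0, 0, -0.45]], [[0, 0, -0.14], [0, 0, -0.45]], [[0, 0, -0.14], [0, 0, -0.45]], [[0, 0, -0.14], [0, 0, -0.45]]])

```text
time: 13.72
tcp_pos: [0.595, -0.0371, 0.1283]
tcp_rot: [-0.0, 0.766, 0.643, -0.0]
ft_force: [0.5, 0.3, -1.4]
finger_gap: 0.0154
grasp_force: 59.4
```

```bash
python3 s.py
```

```text
13.725 [ 0.59496324 -0.03711097  0.12829371] [ 0.5  0.3 -1.4] [ 0.024  0.018 -0.042]
head -9.98 shift [0. 0. 0.] turn [-0.002  0.001  0.   ]
```

Call:
drive_tool(series=[[[0, 0, -0.1], [0, 0, 0]], [[0, 0, -0.3], [0, 0, 0]], [[0, 0, -0.8], [0, 0, 0]], [[0, 0, -1.0], [0, 0, 0]], [[0, 0, -1.0], [0, 0, 0]]])

```text
time: 14.35
tcp_pos: [0.5958, -0.0374, 0.1899]
tcp_rot: [0.001, 0.766, 0.643, 0.001]
ft_force: [0.0, 0.1, -0.9]
finger_gap: 0.0149
grasp_force: 59.4
```

Run:
```python
from m import *
c=imaging.read_camera('side'); np.save('side3.npy',c,allow_pickle=True); b=(235,150,290,195)
for th in(165,175):
    try: latch(c,b,th)
    except Exception as e: print(th,repr(e))
cv2.imwrite('pics/after.png',cv2.resize(c['color'][145:190,230:290],(600,450),interpolation=cv2.INTER_CUBIC))
plan([.513,.294,.188],67)
```

```text
ring [595.1 -36. ] [52.2 53.4]
165 IndexError('list index out of range')
ring [595.1 -36.2] [51.1 52.3]
175 IndexError('list index out of range')
head -9.98 shift [ 5.198 -2.303  0.012] turn [ 3.000e-03 -1.000e-03 -7.698e+00]
```

View pics/after.png

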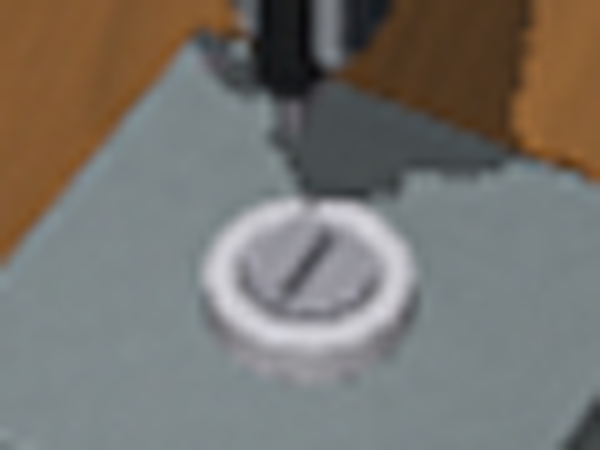

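The picture shows the slot turned, running from (328,235) to (290,297). I carry the key back above the stand and then check the latch from the top.

Call:
drive_tool(series=[[[0.9, -0.4, 0], [0, 0, -1]], [[1.8, -0.8, 0], [0, 0, -2]], [[2.7, -1.2, 0], [0, 0, -3]], [[3.4, -1.5, 0], [0, 0, -4]], [[4.1, -1.8, 0], [0, 0, -5]], [[4.7, -2.1, 0], [0, 0, -6]], [[5.2, -2.3, 0], [0, 0, -7]], [[5.2, -2.3, 0], [0, 0, -7.7]], [[5.2, -2.3, 0], [0, 0, -7.7]], [[5.2, -2.3, 0], [0, 0, -7.7]], [[5.2, -2.3, 0], [0, 0, -7.7]]])

```text
time: 15.78
tcp_pos: [0.5134, 0.2932, 0.1883]
tcp_rot: [-0.0, 0.2, 0.98, -0.0]
ft_force: [-0.1, -0.7, -2.1]
finger_gap: 0.0152
grasp_force: 59.4
```

Run:
```python
from m import *
c=imaging.read_camera('top')
try: latch(c,(270,150,325,210))
except Exception as e: print(repr(e))
c0=np.load('top0.npy',allow_pickle=True).item()
for q in(c0,c):
    W=world(q); print('head z',np.median(W[175:183,293:300,2]))
plan([.513,.294,.100],67)
```

```text
ring [593.6 -37.1] [35.3 38.7]
ring [596.2 -37. ] [57.1 57.4]
slot [596.2 -36.9] sd [1.6 8. ] ang 82.9 med 206.0
head z 0.0766136721483132
head z 0.07675759439517055
head 66.91 shift [0.01  0.008 1.474] turn [-0.002 -0.    -0.009]
```

The top view gives the slot at 82.9°, so the latch is at about 1.52 rad. The head height is the same as at the start, so it is locked and up. Now I lower the key.

Call:
drive_tool(series=[[[0.01, 0.008, 0.4], [0, 0, 0]], [[0.01, 0.008, 0.8], [0, 0, 0]], [[0.01, 0.008, 1.2], [0, 0, 0]], [[0.01, 0.008, 1.4], [0, 0, 0]], [[0.01, 0.008, 1.47], [0, 0, 0]], [[0.01, 0.008, 1.47], [0, 0, 0]], [[0.01, 0.008, 1.47], [0, 0, 0]]])

```text
time: 16.7
tcp_pos: [0.5136, 0.2951, 0.1014]
tcp_rot: [0.001, 0.199, 0.98, 0.001]
ft_force: [-0.6, 0.7, -1.3]
finger_gap: 0.0154
grasp_force: 59.4
```

Run:
```python
from m import *
o=r.get_obs(); print(o['tcp_pos'],o['ft_force'])
c=imaging.read_camera('side'); cv2.imwrite('pics/stand.png',cv2.resize(c['color'][255:315,205:285],(640,480),interpolation=cv2.INTER_CUBIC))
plan([.513,.294,.0655],67)
```

```text
[0.51359763 0.29505017 0.10142601] [-0.64899297  0.68631819 -1.32023498]
head 67.02 shift [ 0.002 -0.021  0.598] turn [0.01  0.007 0.002]
```

View pics/stand.png

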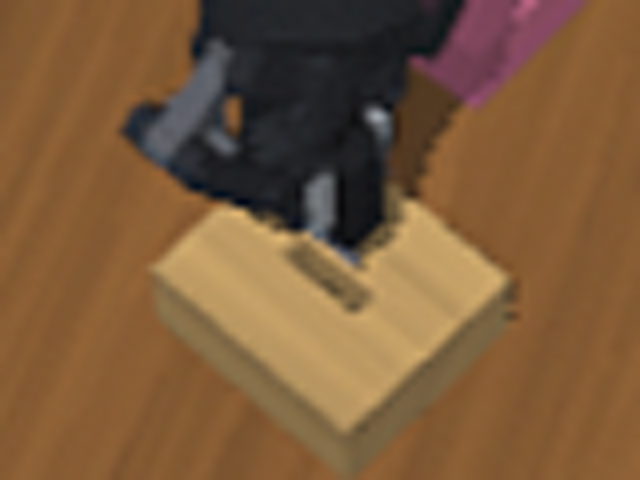

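The side crop shows the empty slot from (290,250) to (365,302), with the blade above it and aligned. I lower the key in.

Call:
drive_tool(series=[[[0.002, -0.02, 0.1], [0, 0, 0]], [[0.002, -0.02, 0.2], [0, 0, 0]], [[0.002, -0.02, 0.3], [0, 0, 0]], [[0.002, -0.02, 0.38], [0, 0, 0]], [[0.002, -0.02, 0.38], [0, 0, 0]]])

```text
time: 17.38
tcp_pos: [0.512, 0.2935, 0.0769]
tcp_rot: [-0.0, 0.199, 0.98, -0.0]
ft_force: [0.3, -0.4, -1.0]
finger_gap: 0.0153
grasp_force: 59.4
```

Call:
drive_tool(series=[[[-0.01, 0.01, 0.06], [0, 0, 0]], [[-0.01, 0.01, 0.11], [0, 0, 0]], [[-0.01, 0.01, 0.15], [0, 0, 0]], [[-0.01, 0.01, 0.18], [0, 0, 0]], [[-0.01, 0.01, 0.195], [0, 0, 0]], [[-0.01, 0.01, 0.195], [0, 0, 0]], [[-0.01, 0.01, 0.195], [0, 0, 0]]])

```text
time: 18.25
tcp_pos: [0.5131, 0.294, 0.066]
tcp_rot: [0.0, 0.199, 0.98, 0.0]
ft_force: [-0.1, -0.1, -1.1]
finger_gap: 0.0154
grasp_force: 59.4
```

Call:
drive_tool(series=[[[0, 0, 0.01], [0, 0, 0]], [[0, 0, 0.02], [0, 0, 0]], [[0, 0, 0.025], [0, 0, 0]], [[0, 0, 0.025], [0, 0, 0]]])

```text
time: 18.75
tcp_pos: [0.5131, 0.294, 0.0647]
tcp_rot: [0.0, 0.199, 0.98, 0.0]
ft_force: [0.2, -0.3, 2.0]
finger_gap: 0.0155
grasp_force: 59.8
```

Seated (upward force is felt). Release and go up.

Call:
drive_tool(series=[[[0, 0, 0], [0, 0, 0]], [[0, 0, 0], [0, 0, 0]], [[0, 0, 0], [0, 0, 0]], [[0, 0, 0], [0, 0, 0]], [[0, 0, 0], [0, 0, 0]], [[0, 0, 0], [0, 0, 0]], [[0, 0, -0.3], [0, 0, 0]], [[0, 0, -0.8], [0, 0, 0]], [[0, 0, -1.6], [0, 0, 0]], [[0, 0, -2.4], [0, 0, 0]], [[0, 0, -3.0], [0, 0, 0]], [[0, 0, -3.0], [0, 0, 0]]], claw=1.0)

```text
time: 20.25
tcp_pos: [0.5154, 0.2948, 0.2499]
tcp_rot: [0.004, 0.199, 0.98, 0.003]
ft_force: [0.3, 0.2, -0.2]
finger_gap: 0.0856
grasp_force: 0.0
```

Run:
```python
from m import *
o=r.get_obs(); print(o['tcp_pos'],o['finger_gap'],o['ft_force'])
c=imaging.read_camera('side'); run(c,dict(key=(.05,.1,(225,265,270,310)),stand=(.02,.04,(215,265,275,315))))
cv2.imwrite('pics/end.png',cv2.resize(c['color'][145:325,160:380],(733,600)))
```

```text
[0.51540794 0.29477147 0.24991157] 0.08556238296642937 [ 0.2564903   0.23267041 -0.15981773]
key 167 z med 0.0731 [512.2 294.7  17.8  34.7  62.2] mean [511.6 297.3  69.3]
stand 774 z med 0.0304 [513.2 295.1  71.7  83.4  67.2] mean [510.1 303.   30.2]
```

View pics/end.png

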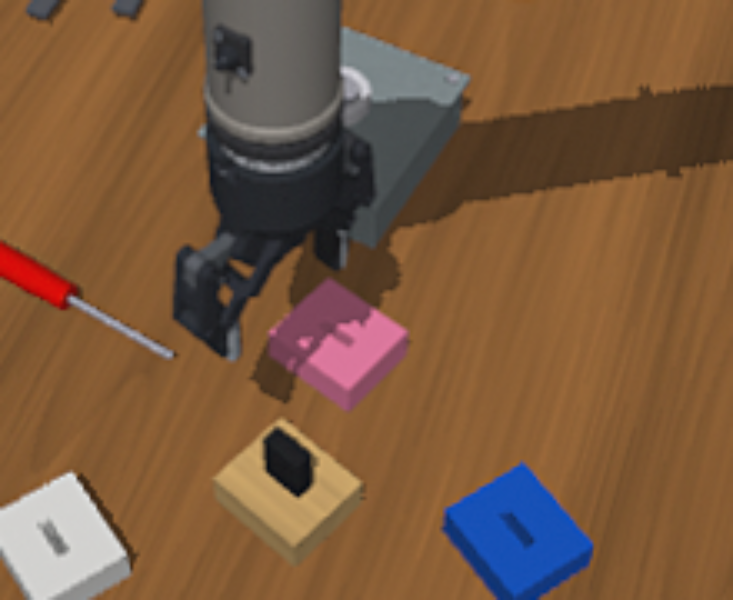

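The key stands upright in the wooden stand, at about (290,460), at its original height and place. The gripper is open and clear of it.

```bash
python3 -c "
from h import *
print(r.sign_off())"
```

```text
the job is handed in; nothing more can be done
None
```

The job is handed in, but sign-off gave no verdict: the latch measured about 1.52 rad and sprung back up, and the key is upright in its wooden stand and released.

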